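# Set up the slide-staining corner

## Robot

A 6-joint arm with a two-finger parallel gripper is mounted at the origin on the work surface. World frame = base frame: x ahead of the robot, y to its left, z up, the work surface at z = 0. Lengths are in mm, angles in rad, forces in N, time in s.
With the tool pointing down it reaches from about 275 to 750 mm from the base axis. Payload 10.2 kg.
Tool frame: the origin (TCP) lies midway between the tips of the shut fingers; the grasp point (between the pads) lies 19 mm behind it; z points along the fingers, y is the line along which they close (so a half turn about z gives the same grasp; the last joint's range is limited). The gripper opens to 85 mm and grips with 20 to 120 N. Pads are 22 mm wide; open, the fingers measure 114 mm over their backs; the gripper's body (76 mm by 85 mm) begins 54 mm behind the grasp point. The pads swing forward as they close: fully open they stand 13 mm farther back than shut.
Start: joints at [-1.37, 0.313, 1.498, -0, 1.331, -0.223], TCP at [215.883, -478.566, 231.294] pointing down, gripper open.
Joint ranges: [-2.94, 2.94], [-0.97, 2.17], [0.19, 2.56], [-1.23, 4.37], [0.02, 3.11], [-2.88, 2.88]. Speed limits (rad/s): [2.39, 2.39, 3.01, 3.14, 3.14, 3.14].

## Interface

Orientations are given as a unit quaternion [w, x, y, z].
In Python, from rig import ctrl, capture, camera_info gives the robot as it stands.
- The arm moves only by the tool apply_moves, never from a script. Its argument "targets" is a list of rows, each a list of 3 entries, a list of its own where there are three numbers: the finger opening in mm, from 0 to 85.4, then the shift along the world's x, y, z in mm, then the turn, a rotation vector about the world's x, y, z in degrees. In form: [[grip, [dx, dy, dz], [rx, ry, rz]], ...]. A call has 1 to 20 rows; each row is the pose to reach, as a shift and turn from the pose commanded when the call began; what a row does not reach only later rows make up. A row lasts 1/10 s, in which the tool goes at most 50 mm and 8.59 degrees, less where a joint would pass 70% of its speed; a pose out of reach is approached as far as the arm can. A call with a gripper value outside its range is refused whole. The fingers move at their own pace and stop on an object; "squeeze" is the grip in N (left out, the last holds). Time passes only in rows, so rows that repeat a pose let the fingers close. It gives the time, the measured TCP pose, the force, the opening and the grip force at its end, in the units of the state.
- ctrl.sense(): the state, without advancing time (a new reading comes with each control period).
- capture(name): name is "scene" or "side" or "wrist"; returns (picture, depth): 420x560x3 uint8, blue, green, red; 420x560 float32, mm along the optical axis (not along the pixel's ray), 0 where there is no reading.
- camera_info(name): a dict with "vfov" (degrees; the focal length in pixels is half the picture's height over the tangent of half this angle, whatever the lens; pixels are square), "cx", "cy" (the principal point, pixels), "extrinsics" (4x4, takes a point from camera to world coordinates). Camera axes: x right, y down, z forward; pixel columns grow to the right and rows downward; lengths in mm; the calibration is good to about 2 mm. A picture is of the moment at which its call begins: read the wrist's pose just before it. camera_info takes no time and is no camera call; for the wrist camera it gives the pose at the moment of the call.
- ctrl.finish_job(): hands the job in; it is judged then, once.
The state is a dict: "time_s": time; "joints": joint angles; "dq": joint speeds; "tau": joint torques, N m; "eef_pos": TCP position; "ee_rot": TCP orientation; "force": force on the tool from outside, world axes, zero at the start; "wrist_torque": the same for the moment, N m; "grip_width": opening from 0.0 (shut) to 1.0 (fully open); "grip_force": force on a finger pad.
Only numpy, scipy, OpenCV 4.12 (cv2) and the standard library are available. Lean on these libraries where they do the work, as an engineer would, in place of code of your own. Each camera call takes 0.05 s, during which the arm holds its last target. There are 200 camera calls.

## Task

Get the slide-staining corner ready by pushing things along the bench with the fingers, never gripping, lifting or tipping them. Push the grey trough snugly into the L-shaped metal corner stop, its long side flush against the long leg and its end flush against the short leg, and gently push the violet jar to stand wholly on the round yellow mark. Leave the amber jar, the wash bottle and the white carton where they are.

Things in the scene. Friction and masses are not known exactly. Their poses are not given: they have to be found in the camera images.
- stop: L-shaped aluminium corner stop fixed to the bench, 30 mm high, legs 14 mm thick. Origin: inner corner of the L at bench level. Long leg: inner face x = 0, from y = 0 to -250 mm. Short leg: inner face y = 0, from x = 0 to -104 mm. The trough belongs at x < 0, y < 0: push it towards +x and +y of this frame, which is turned at most 0.15 rad from the world's.
- trough: Grey-blue open trough, loose, 90 mm (own x) by 180 mm (own y), walls 55 mm high, with two dark bars and four pale slides fixed on top, up to 64 mm. About 0.5 kg; under 12 N slides it. Origin: centre of its underside. When home this is at x = -45, y = -90 mm in the stop's frame, axes along the stop's (it starts within 0.25 rad of that).
- violet_jar: Violet closed round jar with a paler violet cap, loose, 60 mm diameter, 70 mm high, about 0.2 kg, under 5 N slides it. Origin: centre of its underside.
- mark: Flat round yellow mark on the bench, 90 mm diameter, with a small black centre dot; no height to speak of. Origin: its centre at bench level.
- amber_jar: Amber-brown jar with an orange cap, of the same shape and size as the violet one, loose, to be left alone. Origin: centre of its underside.
- wash_bottle: White wash bottle with blue cap, loose, 60 mm diameter, 150 mm high, to be left alone. Origin: centre of its underside.
- carton: Low white carton, loose, 100 mm (own x) by 140 mm (own y), 45 mm high, to be left alone. Origin: centre of its underside.
Things that resemble listed ones, but are neither listed nor needed, are in the scene too. What is shaped like the violet_jar but black or pink is not meant.

How it is judged:
By the outcome, as a careful person would: the job done as asked, in the order asked, and still so for the second after the job is handed in, with the robot touching nothing.
It also fails if it takes over 61 s, if anything falls off the work surface, if the arm or the gripper's body presses on something with over 40 N, if the wrist force passes 120 N, or if a joint passes its speed limit or range.

## Working session

There is one attempt and no reset: what is moved stays moved. The work goes in short steps, Python scripts to look and compute and a tool call to move; the robot and the scene stay as the last step left them, time stands still between calls to the robot, and variables do not carry over. Pictures are saved under pics/ and viewed, at most 10 in all, crops included, and the job is handed in when it is done.

Besides the shell and the picture viewer there is one more tool, called as a command line: name --argument value ..., lists and objects as JSON in quotes. apply_moves: Moves the arm, as the interface text tells. Its arguments: {"type":"object","properties":{"targets":{"type":"array","items":{"type":"array"}},"squeeze":{"type":"number"}},"required":["targets"]}

```bash
mkdir -p pics; cat > h.py <<'E'
import numpy as np, cv2
from rig import ctrl, capture, camera_info
def pts(name, img, dep, ci=None):
    ci=ci or camera_info(name); f=210/np.tan(np.radians(ci['vfov']/2))
    v,u=np.mgrid[:420,:560]
    P=np.stack([(u-ci['cx'])/f*dep,(v-ci['cy'])/f*dep,dep],-1)
    E=np.array(ci['extrinsics']); return P@E[:3,:3].T+E[:3,3]
E
python3 - <<'E'
from h import *
for n in ['scene','side']:
    i,d=capture(n); np.savez(f'{n}.npz',i=i,d=d); cv2.imwrite(f'pics/{n}0.png',i)
    c=camera_info(n); print(n,c)
s=ctrl.sense(); print(s['time_s'],s['eef_pos'],s['ee_rot'],s['force'])
E
```

```text
scene {'vfov': 53.491296557209104, 'cx': 281.0162148358062, 'cy': 214.8957624427292, 'extrinsics': array([[-5.84517621e-01,  5.91328891e-01, -5.55580142e-01,
         1.03631978e+03],
       [ 8.11334750e-01,  4.33280256e-01, -3.92433617e-01,
         2.84083495e+02],
       [ 8.66457089e-03, -6.80145839e-01, -7.33025622e-01,
         7.28150494e+02],
       [ 0.00000000e+00,  0.00000000e+00,  0.00000000e+00,
         1.00000000e+00]])}
side {'vfov': 53.78467556600539, 'cx': 281.09674446295827, 'cy': 214.56274983889259, 'extrinsics': array([[-9.59815431e-01, -1.91464151e-01,  2.05172652e-01,
         2.98360133e+02],
       [-2.80631674e-01,  6.53672857e-01, -7.02821214e-01,
         6.93728707e+02],
       [ 4.49273702e-04, -7.32156592e-01, -6.81136200e-01,
         8.11691672e+02],
       [ 0.00000000e+00,  0.00000000e+00,  0.00000000e+00,
         1.00000000e+00]])}
0.1 [ 215.83030155 -478.35574172  230.81513466] [-5.41293764e-04  9.77637602e-01  2.10296044e-01  1.05912941e-05] [-0.39262782  0.10044797  0.06673196]
```

View pics/scene0.png

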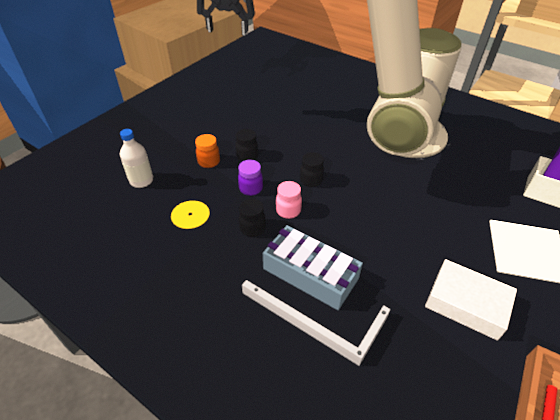

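View pics/side0.png

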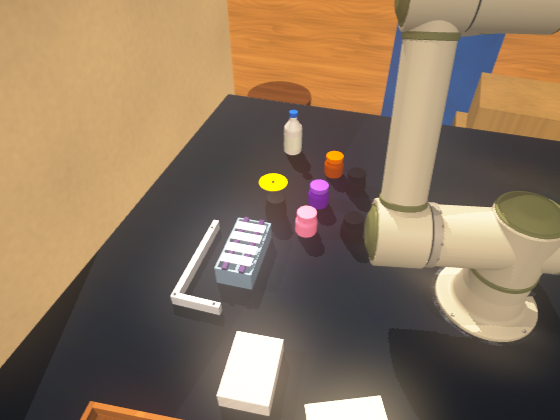

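The scene view shows the L-stop's corner at (360,355), trough at (312,265), mark at (190,214), violet jar at (250,177), amber at (207,150), and black and pink jars around the violet one. Next I measure them.

```bash
cat >> h.py <<'E'
def ray(name,uv,z,ci=None):
    ci=ci or camera_info(name); f=210/np.tan(np.radians(ci['vfov']/2)); E=np.array(ci['extrinsics'])
    uv=np.atleast_2d(uv).astype(float)
    D=np.c_[(uv[:,0]-ci['cx'])/f,(uv[:,1]-ci['cy'])/f,np.ones(len(uv))]@E[:3,:3].T
    t=(z-E[2,3])/D[:,2]; return (E[:3,3]+D*t[:,None])[:,:2]
E
python3 - <<'E'
from h import *
np.set_printoptions(precision=1,suppress=True)
for n in ['scene','side']:
    q=np.load(n+'.npz'); i,d=q['i'],q['d']; P=pts(n,i,d); x,y,z=P[...,0],P[...,1],P[...,2]
    hsv=cv2.cvtColor(i,cv2.COLOR_BGR2HSV).astype(int); H,S,V=[hsv[...,k] for k in range(3)]
    ws=(d>0)&(x>200)&(x<900)&(abs(y)<650)
    print(n,'table z',np.percentile(z[ws&(V<40)],[10,50,90]))
    # jars: top cap cluster
    m=ws&(z>64)&(z<80)
    m2=ws&(z>8)&(z<250)
    nl,L,st,c=cv2.connectedComponentsWithStats(m2.astype(np.uint8))
    for k in range(1,nl):
        if st[k,4]<60: continue
        q=L==k; zt=np.percentile(z[q],97); t=q&(z>zt-6)
        print(k,c[k],st[k,4],'ztop',zt,'top mid',(x[t].min()+x[t].max())/2,(y[t].min()+y[t].max())/2,'ext',np.ptp(x[t]),np.ptp(y[t]),'bbox',x[q].min(),x[q].max(),y[q].min(),y[q].max(),'bgr',np.median(i[t],0))
    m=(H>22)&(H<35)&(S>150)&(V>120)&ws&(z<12)
    cs=max(cv2.findContours(m.astype(np.uint8),0,1)[0],key=cv2.contourArea)[:,0]
    w=ray(n,cs,0).astype(np.float32); print('mark',cv2.minEnclosingCircle(w),cv2.fitEllipse(w))
E
```

```text
scene table z [-0.9  0.8  2.6]
3 [401.3 128.3] 2754 ztop 247.76377365426052 top mid 249.39234316017132 55.02228080791491 ext 98.38225978247169 118.61483412900225 bbox 200.17585056118583 305.6054890090419 -18.86700772687243 126.02212754699556 bgr [ 98. 146. 157.]
4 [135.  159.4] 1187 ztop 150.3840469986972 top mid 597.0216341243186 -465.5815617877296 ext 26.1825173111165 27.170307505408232 bbox 569.6742474464343 628.2873521034205 -485.67642012103903 -435.0978588917225 bgr [227. 121.  47.]
5 [248.5 161.4] 1320 ztop 72.10425036008252 top mid 406.31293439316096 -266.7873748776403 ext 148.40310254365545 141.03525275763604 bbox 332.11138312133323 483.9503799550863 -337.3050012564583 -192.44993928077037 bgr [220.  85. 175.]
6 [207.2 149.7] 630 ztop 72.24506061807192 top mid 437.7880269333559 -379.1506152673177 ext 52.93675893437421 51.978058965464584 bbox 411.3196474661688 467.8207725596924 -405.13964475004997 -347.7823534769306 bgr [ 39. 154. 254.]
7 [312.2 168.2] 674 ztop 72.37935181660772 top mid 335.2480041434522 -115.37621041915554 ext 55.825787504296954 52.17193847647616 bbox 307.3351
[... 3894 characters left out ...]
05.3838293343837 -45.469511146684795 221.93770422004815 bgr [254. 255. 255.]
10 [251.4 372.5] 4011 ztop 47.085941878871175 top mid 462.77210071809816 334.62015947620637 ext 110.2063286128689 146.77771644617212 bbox 407.59180205990054 517.8752650245326 261.2313012531203 408.00901769929243 bgr [253. 255. 255.]
22 [118.3 413.1] 994 ztop 46.9772777358729 top mid 636.1255123483056 488.87786355269554 ext 175.12890330852463 50.37882918321475 bbox 548.5610606940432 723.6899640025679 463.68844896108817 514.0672781443029 bgr [ 70. 147. 239.]
mark ((611.0979614257812, -283.4151611328125), 45.61476516723633) ((610.97412109375, -283.47149658203125), (87.29773712158203, 88.47501373291016), 101.7841796875)
```

```bash
cat > m.py <<'E'
from h import *
np.set_printoptions(precision=2,suppress=True)
def rect(p):
    (c,(w,h),a)=cv2.minAreaRect(p.astype(np.float32))
    if w>h: w,h,a=h,w,a-90
    a=(a+90)%180-90      # angle of short axis from world x
    return np.array(c),w,h,a
def measure(data):
    R={}
    for n,(i,d,ci) in data.items():
        P=pts(n,i,d,ci); x,y,z=P[...,0],P[...,1],P[...,2]
        hsv=cv2.cvtColor(i,cv2.COLOR_BGR2HSV).astype(int); H,S,V=[hsv[...,k] for k in range(3)]
        s=P[(d>0)&(z>26)&(z<36)&(x>560)&(x<720)&(y<240)&(y>-60)&(V>150)&(S<40)]
        lg=s[(s[:,1]<185)]; lg=lg[lg[:,0]>640] 
        sh=s[(s[:,0]<670)&(s[:,1]>170)]
        print(n,'long',rect(lg[:,:2]),'short',rect(sh[:,:2]))
        t=(d>0)&(z>46)&(z<70)&(x>500)&(x<720)&(y>-70)&(y<220)
        nl,L,st,c=cv2.connectedComponentsWithStats(t.astype(np.uint8)); k=1+st[1:,4].argmax()
        print(n,'trough',rect(P[L==k][:,:2]))
        v=P[(d>0)&(z>66)&(z<78)&(H>125)&(H<150)&(S>90)&(x>300)&(x<700)&(y>-400)&(y<0)]
        v=v[np.linalg.norm(v[:,:2]-np.median(v[:,:2],0),axis=1)<35]
        if len(v)>10: print(n,'violet',cv2.minEnclosingCircle(v[:,:2].astype(np.float32)),len(v))
E
python3 - <<'E'
from m import *
measure({n:(np.load(n+'.npz')['i'],np.load(n+'.npz')['d'],None) for n in ['scene','side']})
E
```

```text
scene long (array([696.18,  70.84]), 15.301346778869629, 228.1520538330078, 0.9890833497047424) short (array([626.06, 212.88]), 14.260153770446777, 87.9947280883789, -88.99148952960968)
scene trough (array([583.76,  42.53]), 93.30867004394531, 180.93455505371094, 2.190770149230957)
scene violet ((452.7679443359375, -224.2338104248047), 28.157981872558594) 270
side long (array([695.95,  70.41]), 16.52234649658203, 228.5856475830078, 0.6774032115936279) short (array([626.06, 212.43]), 16.816648483276367, 86.1182632446289, -87.72731804847717)
side trough (array([584.83,  42.49]), 91.72034454345703, 184.8562774658203, 2.5863707065582275)
side violet ((450.6180725097656, -222.84292602539062), 27.895198822021484) 182
```

apply_moves --targets '[[85,[284,521,-60],[0,0,-23.3]],[85,[284,521,-60],[0,0,-23.3]],[85,[284,521,-60],[0,0,-23.3]],[85,[284,521,-60],[0,0,-23.3]],[85,[284,521,-60],[0,0,-23.3]],[85,[284,521,-60],[0,0,-23.3]],[85,[284,521,-60],[0,0,-23.3]],[85,[284,521,-60],[0,0,-23.3]],[85,[284,521,-60],[0,0,-23.3]],[85,[284,521,-60],[0,0,-23.3]],[85,[284,521,-60],[0,0,-23.3]],[85,[284,521,-60],[0,0,-23.3]],[85,[284,521,-60],[0,0,-23.3]],[85,[284,521,-60],[0,0,-23.3]],[85,[284,521,-60],[0,0,-23.3]],[85,[284,521,-60],[0,0,-23.3]]]'

```text
time_s: 1.7
eef_pos: [499.6, 41.3, 171.5]
ee_rot: [0.0, 1.0, 0.008, 0.0]
force: [-0.4, -1.5, 0.0]
grip_width: 0.992
grip_force: 0.0
```

apply_moves --targets '[[85,[0,0,-45],[0,0,0]],[85,[0,0,-90],[0,0,0]],[85,[0,0,-130],[0,0,0]],[85,[0,0,-159],[0,0,0]],[85,[0,0,-159],[0,0,0]],[85,[10,0,-159],[0,0,0]],[85,[18,0,-159],[0,0,0]],[85,[23,0,-159],[0,0,0]],[85,[27,0,-159],[0,0,0]],[85,[31,0,-159],[0,0,0]],[85,[35,0,-159],[0,0,0]],[85,[39,0,-159],[0,0,0]],[85,[43,0,-159],[0,0,0]],[85,[47,0,-159],[0,0,0]],[85,[50,0,-159],[0,0,0]]]'

```text
time_s: 3.2
eef_pos: [550.2, 42.4, 12.3]
ee_rot: [-0.0, 1.0, 0.009, -0.0]
force: [-4.6, 0.0, 3.4]
grip_width: 0.999
grip_force: 2.3
```

Contact is made; I push on slowly towards the long leg.

apply_moves --targets '[[85,[4,0,0],[0,0,0]],[85,[8,0,0],[0,0,0]],[85,[12,0,0],[0,0,0]],[85,[16,0,0],[0,0,0]],[85,[20,0,0],[0,0,0]],[85,[24,0,0],[0,0,0]],[85,[27,0,0],[0,0,0]],[85,[30,0,0],[0,0,0]],[85,[32,0,0],[0,0,0]],[85,[33,0,0],[0,0,0]]]'

```text
time_s: 4.2
eef_pos: [583.0, 42.4, 12.3]
ee_rot: [-0.0, 1.0, 0.009, 0.0]
force: [-3.5, -0.7, 1.1]
grip_width: 0.995
grip_force: 1.7
```

```bash
cat > l.py <<'E'
from m import *
import sys
D={}
for n in ['scene','side']:
    i,d=capture(n); D[n]=(i,d,camera_info(n)); cv2.imwrite(f'pics/{n}_{sys.argv[1]}.png',i)
try: measure(D)
except Exception as e: print(e)
s=ctrl.sense(); print(s['time_s'],s['eef_pos'],s['force'])
E
python3 l.py 1
```

```text
scene long (array([695.65,  70.7 ]), 15.773715019226074, 228.27590942382812, 1.1640936136245728) short (array([625.94, 212.83]), 14.205724716186523, 86.81398010253906, -88.94670474529266)
scene trough (array([627.53,  41.79]), 114.22348022460938, 181.14512634277344, 0.7992132306098938)
scene violet ((451.6767272949219, -223.74081420898438), 28.90157699584961) 271
side long (array([691.52,  71.63]), 24.87897300720215, 225.12728881835938, 0.8858002424240112) short (array([626.03, 212.09]), 17.78188705444336, 87.27763366699219, -89.33540999889374)
side trough (array([638.86,  42.14]), 91.50572967529297, 181.80453491210938, 0.9724322557449341)
side violet ((453.35260009765625, -223.3934326171875), 28.928279876708984) 181
4.3 [583.12  42.44  12.25] [-0.87  0.4   0.05]
```

apply_moves --targets '[[85,[1.5,0,0],[0,0,0]],[85,[3,0,0],[0,0,0]],[85,[4,0,0],[0,0,0]],[85,[5,0,0],[0,0,0]]]'

```text
time_s: 4.7
eef_pos: [587.9, 42.4, 12.3]
ee_rot: [-0.0, 1.0, 0.009, -0.0]
force: [-2.9, 0.0, 0.3]
grip_width: 0.997
grip_force: 1.4
```

apply_moves --targets '[[85,[1,0,0],[0,0,0]],[85,[1.5,0,0],[0,0,0]]]'

```text
time_s: 4.9
eef_pos: [588.9, 42.4, 12.2]
ee_rot: [0.0, 1.0, 0.009, -0.001]
force: [-8.3, -1.0, 4.2]
grip_width: 0.993
grip_force: 4.0
```

apply_moves --targets '[[85,[0.6,0,0],[0,0,0]],[85,[0.6,0,0],[0,0,0]]]'

```text
time_s: 5.1
eef_pos: [588.9, 42.3, 12.3]
ee_rot: [0.0, 1.0, 0.009, -0.002]
force: [-9.8, -2.9, 5.5]
grip_width: 1.0
grip_force: 4.8
```

apply_moves --targets '[[85,[-15,0,0],[0,0,0]],[85,[-30,0,0],[0,0,0]],[85,[-30,0,50],[0,0,0]],[85,[-30,0,100],[0,0,0]],[40,[0,-60,110],[0,0,90]],[40,[55,-126,110],[0,0,90]],[40,[55,-126,110],[0,0,90]],[40,[55,-126,110],[0,0,90]],[40,[55,-126,110],[0,0,90]],[40,[55,-126,110],[0,0,90]],[40,[55,-126,110],[0,0,90]],[40,[55,-126,110],[0,0,90]],[40,[55,-126,110],[0,0,90]],[40,[55,-126,110],[0,0,90]],[40,[55,-126,110],[0,0,90]],[40,[55,-126,110],[0,0,90]],[40,[55,-126,110],[0,0,90]]]'

```text
time_s: 6.8
eef_pos: [645.3, -83.7, 122.4]
ee_rot: [0.0, 0.702, 0.712, 0.0]
force: [0.5, 1.3, -0.6]
grip_width: 0.467
grip_force: 0.0
```

```bash
python3 l.py 2
```

```text
scene long (array([695.99,  71.12]), 16.602235794067383, 227.57383728027344, 0.7235841751098633) short (array([625.48, 212.81]), 14.216472625732422, 88.96072387695312, -88.93068087100983)
scene trough (array([643.99,  42.  ]), 93.12995910644531, 181.3685302734375, 1.2003459930419922)
side long (array([696.06,  73.67]), 16.61035919189453, 221.9814910888672, 0.9632201194763184) short (array([626.25, 212.24]), 17.028364181518555, 87.30052947998047, -88.67011630535126)
side trough (array([644.94,  41.14]), 92.55975341796875, 183.08932495117188, 1.0550800561904907)
side violet ((452.1842956542969, -221.46206665039062), 28.930160522460938) 174
6.9 [645.14 -83.63 122.35] [ 0.97  0.22 -0.05]
```

apply_moves --targets '[[40,[0,0,-45],[0,0,0]],[40,[0,0,-90],[0,0,0]],[40,[0,0,-110],[0,0,0]],[40,[0,0,-110],[0,0,0]],[40,[0,8,-110],[0,0,0]],[40,[0,14,-110],[0,0,0]],[40,[0,18,-110],[0,0,0]],[40,[0,22,-110],[0,0,0]],[40,[0,26,-110],[0,0,0]],[40,[0,30,-110],[0,0,0]],[40,[0,34,-110],[0,0,0]],[40,[0,38,-110],[0,0,0]],[40,[0,42,-110],[0,0,0]],[40,[0,46,-110],[0,0,0]],[40,[0,50,-110],[0,0,0]]]'

```text
time_s: 8.4
eef_pos: [644.9, -33.3, 12.2]
ee_rot: [-0.0, 0.701, 0.713, -0.0]
force: [-0.6, -2.9, 1.5]
grip_width: 0.471
grip_force: 0.0
```

apply_moves --targets '[[40,[0,4,0],[0,0,0]],[40,[0,8,0],[0,0,0]],[40,[0,12,0],[0,0,0]],[40,[0,16,0],[0,0,0]],[40,[0,20,0],[0,0,0]],[40,[0,24,0],[0,0,0]],[40,[0,28,0],[0,0,0]],[40,[0,32,0],[0,0,0]],[40,[0,36,0],[0,0,0]],[40,[0,39,0],[0,0,0]],[40,[0,41,0],[0,0,0]]]'

```text
time_s: 9.5
eef_pos: [644.9, 7.8, 12.2]
ee_rot: [-0.0, 0.701, 0.713, -0.0]
force: [-1.7, -2.9, -0.1]
grip_width: 0.468
grip_force: 0.0
```

```bash
python3 l.py 3
```

```text
scene long (array([695.38,  71.14]), 16.507705688476562, 227.5877685546875, 1.1509037017822266) short (array([626.64, 213.28]), 13.333109855651855, 86.59473419189453, -88.95891547203064)
scene trough (array([645.56, 101.28]), 98.35810852050781, 201.4524383544922, 1.4907610416412354)
scene violet ((459.66619873046875, -243.807373046875), 13.461852073669434) 15
side long (array([702.54,  87.32]), 9.664928436279297, 188.67803955078125, -1.7753753662109375) short (array([626.46, 212.84]), 16.474483489990234, 86.76544189453125, -89.36841386556625)
side trough (array([640.68,  99.38]), 104.62508392333984, 207.4335479736328, 2.949956178665161)
side violet ((453.8306884765625, -223.47811889648438), 28.4959716796875) 178
9.6 [645.01   7.98  12.25] [ 0.   -0.18 -0.37]
```

apply_moves --targets '[[40,[0,2,0],[0,0,0]],[40,[0,4,0],[0,0,0]],[40,[0,5.5,0],[0,0,0]],[40,[0,6.5,0],[0,0,0]]]'

```text
time_s: 10.0
eef_pos: [645.0, 12.4, 12.3]
ee_rot: [0.001, 0.701, 0.713, -0.001]
force: [-1.3, -14.5, -0.2]
grip_width: 0.469
grip_force: 0.0
```

apply_moves --targets '[[40,[0,1,0],[0,0,0]],[40,[0,1.5,0],[0,0,0]]]'

```text
time_s: 10.2
eef_pos: [645.0, 12.5, 12.4]
ee_rot: [0.001, 0.701, 0.713, -0.002]
force: [-3.4, -19.4, -1.1]
grip_width: 0.465
grip_force: 0.0
```

apply_moves --targets '[[40,[0,0.7,0],[0,0,0]],[40,[0,1,0],[0,0,0]]]'

```text
time_s: 10.4
eef_pos: [645.0, 12.6, 12.4]
ee_rot: [0.002, 0.701, 0.713, -0.002]
force: [-2.4, -22.6, -1.6]
grip_width: 0.468
grip_force: 0.0
```

apply_moves --targets '[[40,[0,-15,0],[0,0,0]],[40,[0,-35,0],[0,0,0]],[40,[0,-35,50],[0,0,0]],[40,[0,-35,100],[0,0,0]],[85,[-85,-35,110],[0,0,-90]],[85,[-85,-35,110],[0,0,-90]],[85,[-85,99,110],[0,0,-90]],[85,[-85,99,110],[0,0,-90]],[85,[-85,99,110],[0,0,-90]],[85,[-85,99,110],[0,0,-90]],[85,[-85,99,110],[0,0,-90]],[85,[-85,99,110],[0,0,-90]],[85,[-85,99,110],[0,0,-90]],[85,[-85,99,110],[0,0,-90]],[85,[-85,99,110],[0,0,-90]],[85,[-85,99,110],[0,0,-90]],[85,[-85,99,110],[0,0,-90]]]'

```text
time_s: 12.1
eef_pos: [560.0, 115.6, 122.4]
ee_rot: [-0.0, 1.0, 0.01, 0.0]
force: [0.0, 1.1, -0.2]
grip_width: 0.999
grip_force: 0.0
```

```bash
python3 l.py 4
```

```text
scene long (array([695.63,  70.33]), 16.32506561279297, 228.174072265625, 0.9817903637886047) short (array([626.91, 213.02]), 13.577363967895508, 85.69839477539062, -88.7060319185257)
scene trough (array([642.98, 116.05]), 92.37238311767578, 180.53395080566406, 1.1645023822784424)
scene violet ((452.83001708984375, -222.73861694335938), 26.926883697509766) 271
side long (array([697.53,  68.33]), 14.492936134338379, 227.60997009277344, 0.14913704991340637) short (array([626.8 , 212.92]), 15.372075080871582, 85.53974914550781, -89.09867542982101)
side trough (array([643.6 , 115.39]), 92.22087097167969, 183.2630615234375, 0.5671917796134949)
side violet ((452.88031005859375, -223.13075256347656), 28.57880973815918) 180
12.2 [559.99 115.53 122.33] [-0.51  0.68  0.27]
```

View pics/scene_4.png

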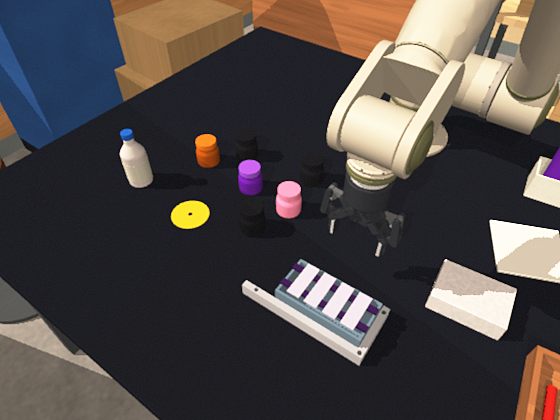

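The trough sits in the corner, within about 1 mm of home. I press its side once more so it is flush.

apply_moves --targets '[[85,[0,0,-45],[0,0,0]],[85,[0,0,-90],[0,0,0]],[85,[0,0,-110],[0,0,0]],[85,[0,0,-110],[0,0,0]],[85,[10,0,-110],[0,0,0]],[85,[18,0,-110],[0,0,0]],[85,[22,0,-110],[0,0,0]],[85,[24,0,-110],[0,0,0]],[85,[26,0,-110],[0,0,0]],[85,[27,0,-110],[0,0,0]]]'

```text
time_s: 13.2
eef_pos: [587.0, 115.4, 12.5]
ee_rot: [0.0, 1.0, 0.009, 0.0]
force: [-0.3, -0.0, -0.4]
grip_width: 0.995
grip_force: 0.0
```

apply_moves --targets '[[85,[0.7,0,0],[0,0,0]],[85,[1.2,0,0],[0,0,0]],[85,[1.5,0,0],[0,0,0]]]'

```text
time_s: 13.5
eef_pos: [587.5, 115.5, 12.3]
ee_rot: [0.0, 1.0, 0.009, -0.001]
force: [-6.8, -1.1, 5.5]
grip_width: 0.997
grip_force: 3.7
```

apply_moves --targets '[[85,[-15,0,0],[0,0,0]],[85,[-32,0,0],[0,0,0]],[85,[-32,0,50],[0,0,0]],[85,[-32,0,100],[0,0,0]],[40,[-32,0,125],[0,0,0]],[40,[-195,-316,125],[0,0,-22]],[40,[-195,-316,125],[0,0,-22]],[40,[-195,-316,125],[0,0,-22]],[40,[-195,-316,125],[0,0,-22]],[40,[-195,-316,125],[0,0,-22]],[40,[-195,-316,125],[0,0,-22]],[40,[-195,-316,125],[0,0,-22]],[40,[-195,-316,125],[0,0,-22]],[40,[-195,-316,125],[0,0,-22]],[40,[-195,-316,125],[0,0,-22]],[40,[-195,-316,125],[0,0,-22]]]'

```text
time_s: 15.1
eef_pos: [394.0, -199.4, 137.3]
ee_rot: [-0.0, 0.983, -0.181, 0.0]
force: [0.2, 0.2, -0.4]
grip_width: 0.464
grip_force: 0.0
```

```bash
python3 l.py 5
```

```text
scene long (array([695.66,  70.72]), 16.315271377563477, 228.10153198242188, 0.8889386653900146) short (array([626.95, 213.  ]), 13.883953094482422, 86.04823303222656, -89.18251103162766)
scene trough (array([642.7 , 115.91]), 92.8904800415039, 180.93826293945312, 0.8858771920204163)
scene violet ((452.67022705078125, -222.2633819580078), 27.685237884521484) 266
side long (array([694.6 ,  69.64]), 19.27163314819336, 227.42263793945312, 0.665962815284729) short (array([627.97, 209.8 ]), 48.95421600341797, 84.1381607055664, -68.25332450866699)
side trough (array([643.61, 115.59]), 92.24746704101562, 183.52206420898438, 1.0334748029708862)
side violet ((452.90185546875, -223.4750518798828), 26.80594825744629) 62
15.2 [ 393.96 -199.6   137.28] [ 0.27 -0.61  0.87]
```

apply_moves --targets '[[40,[0,0,-45],[0,0,0]],[40,[0,0,-90],[0,0,0]],[40,[0,0,-125],[0,0,0]],[40,[0,0,-125],[0,0,0]],[40,[9,-3.5,-125],[0,0,0]],[40,[18,-7,-125],[0,0,0]],[40,[22,-8.5,-125],[0,0,0]],[40,[25,-9.7,-125],[0,0,0]],[40,[28,-10.9,-125],[0,0,0]],[40,[31,-12,-125],[0,0,0]],[40,[34,-13.2,-125],[0,0,0]],[40,[38,-14.8,-125],[0,0,0]],[40,[42,-16.3,-125],[0,0,0]],[40,[46,-17.9,-125],[0,0,0]],[40,[50,-19.5,-125],[0,0,0]]]'

```text
time_s: 16.7
eef_pos: [443.8, -220.2, 12.3]
ee_rot: [-0.0, 0.983, -0.182, -0.0]
force: [-3.7, 1.1, 2.4]
grip_width: 0.469
grip_force: 1.9
```

```bash
python3 l.py 6
```

```text
scene long (array([695.46,  70.97]), 17.18904685974121, 228.01406860351562, 0.8246425986289978) short (array([626.62, 213.16]), 13.780508995056152, 85.68740844726562, -88.98618614673615)
scene trough (array([642.58, 115.99]), 92.84632110595703, 180.71876525878906, 0.8651736378669739)
scene violet ((474.98004150390625, -231.45323181152344), 27.60968589782715) 275
side long (array([694.97,  67.81]), 18.242883682250977, 228.79396057128906, 0.8109637498855591) short (array([626.35, 211.67]), 17.411392211914062, 86.44830322265625, -89.08581459522247)
side trough (array([643.42, 116.22]), 92.45638275146484, 184.87527465820312, 0.9921116828918457)
side violet ((486.84222412109375, -234.99879455566406), 21.884464263916016) 44
16.8 [ 444.18 -220.42   12.27] [-0.76 -0.55 -0.42]
```

View pics/scene_6.png

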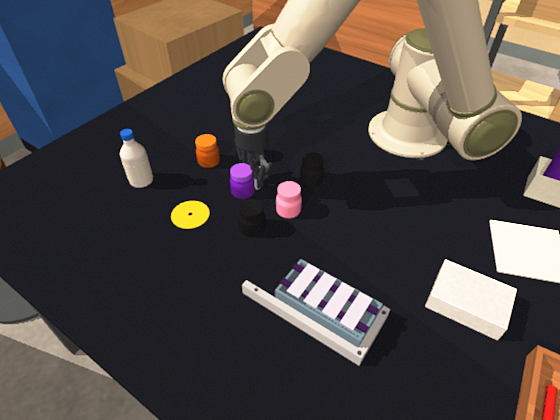

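apply_moves --targets '[[40,[4,-1.5,0],[0,0,0]],[40,[9,-3.5,0],[0,0,0]],[40,[14,-5.4,0],[0,0,0]],[40,[19,-7.3,0],[0,0,0]],[40,[24,-9.2,0],[0,0,0]],[40,[29,-11.1,0],[0,0,0]],[40,[34,-13.1,0],[0,0,0]],[40,[39,-15,0],[0,0,0]],[40,[44,-16.9,0],[0,0,0]],[40,[49,-18.8,0],[0,0,0]],[40,[54,-20.7,0],[0,0,0]],[40,[59,-22.7,0],[0,0,0]],[40,[64,-24.6,0],[0,0,0]],[40,[69,-26.5,0],[0,0,0]],[40,[74,-28.4,0],[0,0,0]],[40,[79,-30.3,0],[0,0,0]],[40,[84,-32.3,0],[0,0,0]],[40,[89,-34.2,0],[0,0,0]],[40,[93,-35.7,0],[0,0,0]],[40,[96,-36.9,0],[0,0,0]]]'

```text
time_s: 18.8
eef_pos: [539.8, -257.1, 12.3]
ee_rot: [-0.0, 0.983, -0.182, 0.0]
force: [-1.1, 0.5, -0.9]
grip_width: 0.47
grip_force: 0.7
```

```bash
python3 l.py 7 | grep -v -e long -e trough
```

```text
scene violet ((569.1445922851562, -267.0456848144531), 28.69019317626953) 300
side violet ((588.7005004882812, -273.9418029785156), 17.325544357299805) 22
18.9 [ 539.92 -257.16   12.35] [0.74 0.27 0.3 ]
```

apply_moves --targets '[[40,[4,-1.6,0],[0,0,0]],[40,[8,-3.2,0],[0,0,0]],[40,[12,-4.8,0],[0,0,0]],[40,[16,-6.4,0],[0,0,0]],[40,[20,-8,0],[0,0,0]],[40,[24,-9.6,0],[0,0,0]],[40,[28,-11.2,0],[0,0,0]],[40,[32,-12.8,0],[0,0,0]],[40,[35,-14,0],[0,0,0]],[40,[37.5,-15,0],[0,0,0]],[40,[39,-15.6,0],[0,0,0]],[40,[40,-16,0],[0,0,0]]]'

```text
time_s: 20.1
eef_pos: [579.6, -273.0, 12.3]
ee_rot: [-0.0, 0.983, -0.182, -0.0]
force: [-2.3, 0.6, 1.1]
grip_width: 0.464
grip_force: 0.9
```

```bash
python3 l.py 8 | grep -v -e long -e trough
```

```text
scene violet ((611.93212890625, -284.2505187988281), 27.8897762298584) 307
side violet ((629.6836547851562, -293.7323303222656), 11.626397132873535) 14
20.2 [ 579.61 -273.03   12.31] [0.26 0.38 0.27]
```

Jar centre is (611.9,-284.3) against the mark's (610.4,-283.5), well inside the 15 mm margin. I back straight out, rise clear and check everything.

apply_moves --targets '[[40,[-5,2,0],[0,0,0]],[40,[-15,6,0],[0,0,0]],[40,[-30,12,0],[0,0,0]],[40,[-55,21,0],[0,0,0]],[40,[-55,21,45],[0,0,0]],[40,[-55,21,95],[0,0,0]],[40,[-55,21,145],[0,0,0]],[40,[-150,60,200],[0,0,0]],[40,[-230,60,200],[0,0,0]],[40,[-230,60,200],[0,0,0]],[40,[-230,60,200],[0,0,0]],[40,[-230,60,200],[0,0,0]],[40,[-230,60,200],[0,0,0]]]'

```text
time_s: 21.5
eef_pos: [349.4, -213.1, 212.8]
ee_rot: [0.001, 0.983, -0.183, 0.001]
force: [0.6, -0.1, -1.0]
grip_width: 0.467
grip_force: 0.0
```

```bash
python3 l.py 9; python3 - <<'E'
import cv2,numpy as np
a=cv2.imread('pics/scene_9.png');b=cv2.imread('pics/side_9.png')
cv2.imwrite('pics/cmp.png',np.hstack([cv2.resize(a[80:380,100:500],(400,300)),cv2.resize(b[80:380,150:550],(400,300))]))
E
```

```text
scene long (array([695.7,  71.1]), 15.973085403442383, 227.76800537109375, 1.1061315536499023) short (array([626.77, 213.04]), 13.750529289245605, 85.02843475341797, -89.12442737817764)
scene trough (array([642.67, 116.1 ]), 93.10493469238281, 180.38824462890625, 1.1029505729675293)
scene violet ((609.7788696289062, -283.03057861328125), 27.048873901367188) 326
side long (array([695.28,  68.58]), 18.778642654418945, 226.8794403076172, 1.0684964656829834) short (array([627.51, 210.21]), 47.47968673706055, 83.47930908203125, -68.05944633483887)
side trough (array([643.53, 114.5 ]), 91.81133270263672, 185.29368591308594, 0.8827714920043945)
side violet ((610.4605102539062, -284.4123840332031), 26.786958694458008) 97
21.6 [ 350.01 -213.13  212.14] [ 0.06 -0.38 -0.02]
```

View pics/cmp.png

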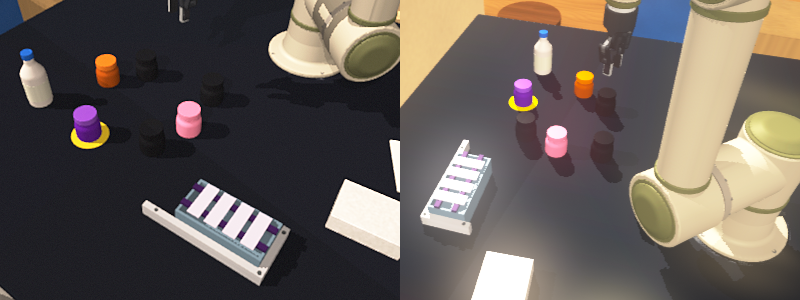

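Both views show the violet jar centred on the mark and the trough in the corner, with the other things where they were.

```bash
python3 -c "
from rig import ctrl
print(ctrl.finish_job())"
```

```text
the job is handed in; nothing more can be done
None
```

The job is handed in at about 21.6 s: the trough measures within about 1.5 mm of home in the corner stop, the violet jar stands within about 1 mm of the yellow mark's centre, and the amber jar, wash bottle and carton look unmoved.

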